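# Weigh out peaches, put the rest in the fruit drawer and bolt it

## Task

Draw the bolt on the fruit drawer fully back and pull the drawer well open, lay peaches in the scale's tray until the red pointer stands within the green band that the cook has set, and put all the peaches left over in the drawer. Then push the drawer fully shut and only then slide the bolt fully home in its keeper, leaving the weighed peaches in the tray. Don't shift the green tab, and don't knock the salt shaker or the oil bottle about.

Things in the scene. Friction and masses are not known exactly. Their poses are not given: they have to be found in the camera images.
- cabinet: fixed limewashed fruit-drawer unit, 220 deep (x) x 300 wide (y) x 110 mm high; origin: centre of its underside; own -x is its drawer front, facing the robot. A brass barrel bolt lies on its top along own y, 75 mm to own -x of the centre. Two brass bolt guides (12 mm long in y, tops 136 mm above the counter) stand at own y = -40 and +70 mm
- drawer (a joint): how far the drawer is out, m: 0 shut, 0.150 fully out; slides along the cabinet's own -x, friction about 1.5 N, stays where left. The shot bolt holds it shut. Its front, 12 mm thick, stands before the cabinet's face; its tray is open on top. Only the part out from under the cabinet's top can be reached from above
- drawer_handle (a point): middle of the drawer's brass bar handle: round bar 10 mm thick, 100 mm long along the cabinet's own y, 85 mm above the counter, 45 mm clear of the drawer's front (bar centre to face)
- drawer_in (a point): centre of the drawer tray's floor (upper face, 18 mm above the counter), inside 178 mm along the cabinet's x by 264 mm along y, walls 50 mm high; moves with the drawer, axes as the cabinet's. The front panel's inner face is 94 mm to own -x; with the drawer out by d, the cabinet's face is d to own +x of that inner face
- bolt (a joint): how far the barrel bolt is drawn back, m: 0 shot fully home in its keeper, 0.055 fully drawn; grows along the cabinet's own +y. Its tip is clear of the keeper from about 0.030 on. Friction about 2 N, stays where it is left
- bolt_knob (a point): top centre of the bolt's black upright knob, a post 16 mm in diameter, 172 mm above the counter; graspable over its top 35 mm (keep fingertips above the 136 mm of the brass guides). Moves with the bolt
- bolt_tip (a point): tip of the bolt's steel rod (10 mm thick, axis 124 mm above the counter), points along the cabinet's own -y
- keeper (a point): middle of the brass keeper staple on the drawer, 14 mm wide inside, 12 mm long along y, top 140 mm above the counter; in line with the bolt only when the drawer is shut; moves with the drawer
- scale: green spring kitchen scale, fixed, with a white upright plate at its back (6 x 60 mm, top 210 mm above the counter); origin: underside below that plate; own -x towards the robot side. The steel weighing tray's centre is 90 mm towards own -x
- pan (a joint): how far the steel tray has sunk under its load, m: 0 empty, about 0.014 more for each peach (0.012 to 0.016), range to 0.065; takes about a second to settle
- pan_in (a point): centre of the steel tray's floor (upper face), 130 mm above the counter when empty; inside 162 mm along the scale's own x by 212 mm along y, rim 14 mm high; sinks with the tray. Axes as the scale's
- pointer (a point): middle of the tray's red pointer (4 mm thick), beside the white upright plate; sinks with the tray
- target_tab (a joint): setting of the green target tab on the white plate, already set by the cook: the value of joint pan, m, at which the red pointer is level with the tab's middle. It can be shifted by knocking it: leave it
- target (a point): middle of the green target tab, a band 18 mm high on the far side of the white plate; the pointer is level with it when both have the same height. Axes as the scale's
- shaker: small white salt shaker with steel cap, 36 mm in diameter, 75 mm high, loose; bystander; origin: centre of its underside
- oil_bottle: green glass oil bottle, 56 mm in diameter, 200 mm high, loose; bystander; origin: centre of its underside
- peach0: firm flat peach, orange, round, 52 mm in diameter, 36 mm high, about 100 g, loose; sits flat on the counter before the scale at the start; origin: its middle (18 mm above what it lies on); may be absent
- peach1: firm flat peach, orange, round, 52 mm in diameter, 36 mm high, about 100 g, loose; sits flat on the counter before the scale at the start; origin: its middle (18 mm above what it lies on); may be absent
- peach2: firm flat peach, orange, round, 52 mm in diameter, 36 mm high, about 100 g, loose; sits flat on the counter before the scale at the start; origin: its middle (18 mm above what it lies on); may be absent
- peach3: firm flat peach, orange, round, 52 mm in diameter, 36 mm high, about 100 g, loose; sits flat on the counter before the scale at the start; origin: its middle (18 mm above what it lies on); may be absent
- peach4: firm flat peach, orange, round, 52 mm in diameter, 36 mm high, about 100 g, loose; sits flat on the counter before the scale at the start; origin: its middle (18 mm above what it lies on); may be absent

How it is judged (in metres and radians):
On the way, in this order (a step that is already met when the one before it is completed fails the run):
1. the bolt is drawn back clear of its keeper (by more than 35 mm), the drawer still shut (value of joint bolt above 0.035 m and value of joint drawer below 0.02 m), for 0.2 s.
2. the drawer is pulled open by more than 90 mm (value of joint drawer above 0.09 m), for 0.2 s.
3. the drawer is pushed shut again (within 8 mm), the bolt still drawn back (value of joint drawer below 0.008 m and value of joint bolt above 0.03 m), for 0.2 s.
At the end, for the whole second after the job is handed in: every peach present lies in the scale's tray or in the drawer, at rest; the red pointer stands within 9 mm of the middle of the green band, tray at rest; the drawer is shut within 8 mm and the bolt is home within 8 mm (((x of peach0 in the frame of pan_in between -0.081 and 0.081 m and y of peach0 in the frame of pan_in between -0.106 and 0.106 m and z of peach0 in the frame of pan_in between 0.01 and 0.06 m) or (x of peach0 in the frame of drawer_in between -0.092 and 0.092 m and y of peach0 in the frame of drawer_in between -0.132 and 0.132 m and z of peach0 in the frame of drawer_in between 0.01 and 0.06 m)) and ((x of peach1 in the frame of pan_in between -0.081 and 0.081 m and y of peach1 in the frame of pan_in between -0.106 and 0.106 m and z of peach1 in the frame of pan_in between 0.01 and 0.06 m) or (x of peach1 in the frame of drawer_in between -0.092 and 0.092 m and y of peach1 in the frame of drawer_in between -0.132 and 0.132 m and z of peach1 in the frame of drawer_in between 0.01 and 0.06 m)) and ((x of peach2 in the frame of pan_in between -0.081 and 0.081 m and y of peach2 in the frame of pan_in between -0.106 and 0.106 m and z of peach2 in the frame of pan_in between 0.01 and 0.06 m) or (x of peach2 in the frame of drawer_in between -0.092 and 0.092 m and y of peach2 in the frame of drawer_in between -0.132 and 0.132 m and z of peach2 in the frame of drawer_in between 0.01 and 0.06 m)) and ((x of peach3 in the frame of pan_in between -0.081 and 0.081 m and y of peach3 in the frame of pan_in between -0.106 and 0.106 m and z of peach3 in the frame of pan_in between 0.01 and 0.06 m) or (x of peach3 in the frame of drawer_in between -0.092 and 0.092 m and y of peach3 in the frame of drawer_in between -0.132 and 0.132 m and z of peach3 in the frame of drawer_in between 0.01 and 0.06 m)) and ((x of peach4 in the frame of pan_in between -0.081 and 0.081 m and y of peach4 in the frame of pan_in between -0.106 and 0.106 m and z of peach4 in the frame of pan_in between 0.01 and 0.06 m) or (x of peach4 in the frame of drawer_in between -0.092 and 0.092 m and y of peach4 in the frame of drawer_in between -0.132 and 0.132 m and z of peach4 in the frame of drawer_in between 0.01 and 0.06 m)) and z of pointer in the frame of target between -0.009 and 0.009 m and velocity of joint pan between -0.01 and 0.01 m/s and value of joint each of drawer, bolt below 0.008 m and linear speed of each of peach0, peach1, peach2, peach3, peach4 below 0.03 m/s); the robot touches nothing.
It fails at once if the bolt is shot while the drawer is open (value of joint bolt below 0.02 m and value of joint drawer above 0.025 m).
It fails at once if the green target tab is shifted by more than 5 mm (distance of target from where it was at the start of the episode above 0.005 m).
It fails at once if the shaker is knocked over or moved by more than 50 mm (distance of shaker from where it was at the start of the episode above 0.05 m or angle between shaker's own z axis and vertical above 0.5 rad).
It fails at once if the oil bottle is knocked over or moved by more than 50 mm (distance of oil_bottle from where it was at the start of the episode above 0.05 m or angle between oil_bottle's own z axis and vertical above 0.5 rad).
Of peach0, peach1, peach2, peach3, peach4 only 4 to 5 are there at a start; the rules pass over those that are not, and their reading is None.
At some moment in a run one of peach0, peach1, peach2, peach3, peach4 may be knocked a few centimetres aside while the robot is not near it.
Once in a run the grip may slacken for a moment while it holds something.
It also fails if it takes over 210 s, if anything falls off the work surface, if the arm or the gripper's body presses on something with over 40 N, if the wrist force passes 120 N, or if a joint passes its speed limit or range.

## Robot

A 6-joint arm with a two-finger parallel gripper is mounted at the origin on the work surface. World frame = base frame: x ahead of the robot, y to its left, z up, the work surface at z = 0. Lengths are in mm, angles in rad, forces in N, time in s.
With the tool pointing down it reaches from about 275 to 825 mm from the base axis. Payload 5.2 kg.
Tool frame: the origin (TCP) lies midway between the tips of the shut fingers; the grasp point (between the pads) lies 19 mm behind it; z points along the fingers, y is the line along which they close (so a half turn about z gives the same grasp; the last joint's range is limited). The gripper opens to 93 mm and grips with 3 to 60 N. Pads are 15 mm wide; open, the fingers measure 128 mm over their backs; the gripper's body (75 mm by 188 mm) begins 65 mm behind the grasp point.
Start: joints at [0.962, 0.259, 1.535, -0, 1.348, -0.203], TCP at [217.094, 505.347, 218.653] pointing down, gripper open.
Joint ranges: [-3.14, 3.14], [-0.91, 2.08], [0.19, 2.58], [-1.22, 4.36], [0.22, 2.71], [-3.12, 3.12]. Speed limits (rad/s): [2.57, 2.57, 3.14, 3.14, 3.14, 3.14].

## Interface

Orientations are given as a unit quaternion [w, x, y, z].
In Python, from cell import env gives the robot as it stands. The module is installed in compiled form; this text tells all that it offers.
- The arm moves only by the tool drive_tool, never from a script. Its argument "steps" is a list of rows, each a list of 3 entries, a list of its own where there are three numbers: the shift along the tool's x, y, z in units of 0.15 m (1.0 is 0.15 m), then the turn, a rotation vector about the tool's x, y, z in units of 90 degrees (1.0 is 90 degrees), then the opening, from -1 (shut) to 1 (fully open). A call has 1 to 8 rows; each row shifts and turns the commanded pose from where the row before left it, along the tool's axes as they then stand; what a row does not reach is not made up. A row lasts 1/8 s, in which the tool goes at most 62.5 mm and 10.7 degrees, less where a joint would pass 70% of its speed; a pose out of reach is approached as far as the arm can. A call with a number of a shift or a turn outside -1 to 1 is refused whole. A call with a gripper value outside its range is refused whole. The fingers move at their own pace and stop on an object; "squeeze" is the grip in N (left out, the last holds). Time passes only in rows, so rows that do not move let the fingers close. It gives the time, the measured TCP pose, the force, the opening and the grip force at its end, in the units of the state.
- env.state(): the state, without advancing time (a new reading comes with each control period).
- env.camera(name): name is "scene" or "top" or "wrist"; returns a dict with "frame" (384x512x3 uint8, red, green, blue), "range_z" (384x512 float32, mm along the optical axis (not along the pixel's ray), 0 where there is no reading), "fx", "fy", "cx", "cy" (pixels), "k1" (the pictures are not rectified: a ray, as slopes to the right and down, at radius r is drawn at 1 + k1 r^2 times it, then the intrinsics apply), "R" (3x3) and "t" (3): a world point X has camera coordinates R X + t; the wrist camera has in their place "T_tool_cam" (4x4, takes a point from camera to tool coordinates, whose origin is the TCP and whose axes are the flange's). Camera axes: x right, y down, z forward; pixel columns grow to the right and rows downward; lengths in mm; the calibration is good to about 2 mm. A picture is of the moment at which its call begins: read the wrist's pose just before it.
- env.job_done(): hands the job in; it is judged then, once.
The state is a dict: "time_s": time; "joints": joint angles; "joint_vel": joint speeds; "joint_torque": joint torques, N m; "tool_pos": TCP position; "tcp_rot": TCP orientation; "force": force on the tool from outside, world axes, zero at the start; "torque": the same for the moment, N m; "finger_gap": opening from 0.0 (shut) to 1.0 (fully open); "grip_force": force on a finger pad.
Only numpy, scipy, OpenCV 4.12 (cv2) and the standard library are available. Lean on these libraries where they do the work, as an engineer would, in place of code of your own. Each camera call takes 0.05 s, during which the arm holds its last target. There are 200 camera calls.

## Working session

There is one attempt and no reset: what is moved stays moved. The work goes in short steps, Python scripts to look and compute and a tool call to move; the robot and the scene stay as the last step left them, time stands still between calls to the robot, and variables do not carry over. Pictures are saved under pics/ and viewed, at most 14 in all, crops included, and the job is handed in when it is done.

Besides the shell and the picture viewer there is one more tool, called after "Request:" as name([rows], argument=value, ...), one row to a line, values as JSON. drive_tool: Moves the arm, as the interface text tells. Its arguments: {"type":"object","properties":{"steps":{"type":"array","items":{"type":"array"}},"squeeze":{"type":"number"}},"required":["steps"]}

```bash
mkdir -p pics; cat > h.py <<'E'
import numpy as np, cv2
from cell import env
from scipy.spatial.transform import Rotation as Ro
def cam(name):
    s=env.state(); c=env.camera(name)
    if name=="wrist":
        q=s["tcp_rot"]; T=np.eye(4); T[:3,:3]=Ro.from_quat([q[1],q[2],q[3],q[0]]).as_matrix(); T[:3,3]=s["tool_pos"]
        M=T@np.array(c["T_tool_cam"]); Rw=M[:3,:3]; o=M[:3,3]
    else:
        R=np.array(c["R"]);Rw=R.T;o=-R.T@np.array(c["t"])
    c["Rw"]=Rw;c["o"]=o
    return c
def ray(c,u,v):
    x=(u-c["cx"])/c["fx"];y=(v-c["cy"])/c["fy"];a,b=x,y
    for _ in range(20):
        f=1+c["k1"]*(a*a+b*b);a,b=x/f,y/f
    return np.array([a,b,1.])
def P(c,u,v):  # by depth
    z=float(np.median(c["range_z"][int(v)-1:int(v)+2,int(u)-1:int(u)+2])); return c["Rw"]@(ray(c,u,v)*z)+c["o"]
def Pz(c,u,v,z):
    d=c["Rw"]@ray(c,u,v); return c["o"]+d*(z-c["o"][2])/d[2]
def tri(c1,p1,c2,p2):
    A=[];b=[]
    for c,p in((c1,p1),(c2,p2)):
        d=c["Rw"]@ray(c,*p);d/=np.linalg.norm(d);M=np.eye(3)-np.outer(d,d);A.append(M);b.append(M@c["o"])
    return np.linalg.solve(sum(A),sum(b))
def cloud(c):
    v,u=np.mgrid[0:384,0:512]; x=(u-c["cx"])/c["fx"];y=(v-c["cy"])/c["fy"];a,b=x,y
    for _ in range(20):
        f=1+c["k1"]*(a*a+b*b);a,b=x/f,y/f
    z=c["range_z"]; return np.stack([a*z,b*z,z],-1)@c["Rw"].T+c["o"]
def save(c,n,s=1.5,box=None):
    f=c["frame"][...,::-1]
    if box: f=f[box[1]:box[3],box[0]:box[2]]
    cv2.imwrite(f"pics/{n}.png",cv2.resize(f,None,fx=s,fy=s,interpolation=cv2.INTER_CUBIC))
E
python3 - <<'E'
from h import *
import pickle
for n in("scene","top"):
    c=cam(n);save(c,n+"0");pickle.dump(c,open(n+".pkl","wb"));print(n,c["o"],c["fx"],c["k1"])
print(env.state())
E
```

```text
scene [1302.76628768 -519.88574776  899.01393866] 411.2704771925902 -0.02788839364931988
top [ 516.0660638    -1.37302758 1249.19110628] 443.0661379310071 -0.010311497006805647
{'time_s': 0.1, 'joints': array([ 9.62184393e-01,  2.59254885e-01,  1.53594748e+00, -4.42066161e-05,
        1.34798991e+00, -2.02807824e-01]), 'joint_vel': array([ 0.00073851, -0.00095368, -0.003434  , -0.00119423, -0.00080232,
       -0.00029805]), 'joint_torque': array([ 1.54862973e-03, -4.38212085e+01, -2.84642190e+01,  7.19828624e-02,
        3.61377967e-02, -4.25892154e-05]), 'tool_pos': array([216.83387171, 504.9311724 , 217.9195326 ]), 'tcp_rot': array([-2.95859820e-04,  2.01507832e-01,  9.79486576e-01, -7.43392828e-04]), 'force': array([-0.38532868,  0.32408162, -0.41277275]), 'torque': array([-0.00851296,  0.00677341, -0.02422451]), 'grip_force': 0.0, 'finger_gap': 1.001264860712784}
```

View pics/scene0.png

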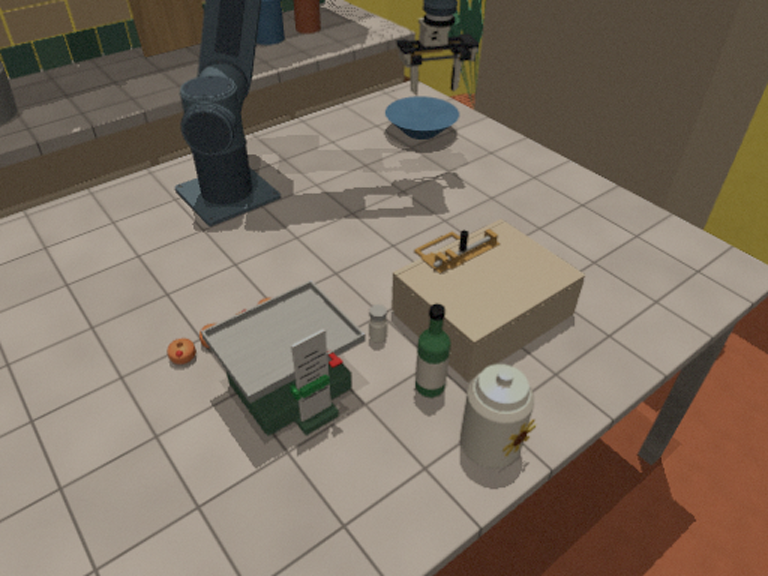

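View pics/top0.png

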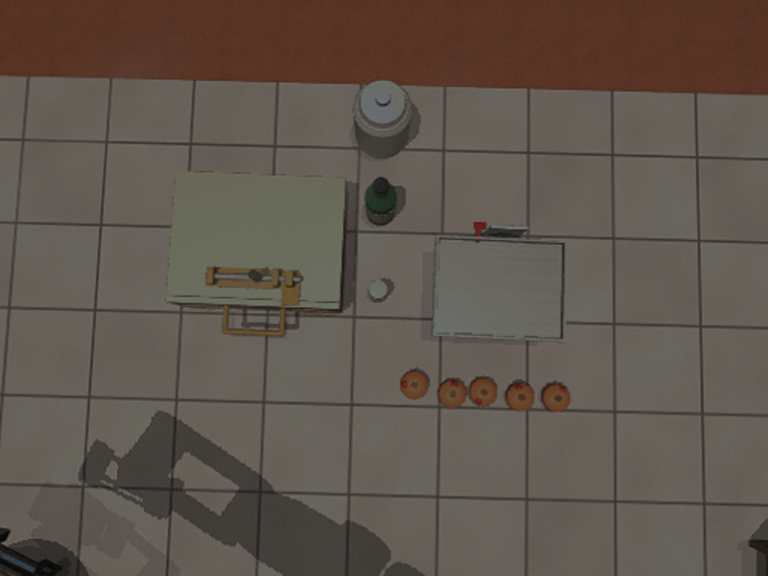

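The scene picture shows the pointer (red, about 335,361 of 768) beside the plate and the green tab lower (312,387). The top picture shows five peaches in a row (y≈390), the scale on the right, the cabinet on the left with its knob near (258,275), the shaker at (377,290) and the bottle at (381,198).

```bash
python3 - <<'E'
from h import *
import pickle
s=pickle.load(open("scene.pkl","rb"));t=pickle.load(open("top.pkl","rb"))
np.set_printoptions(precision=1,suppress=True)
ct=cloud(t);cs=cloud(s)
def blobs(c,C,lo,hi,box,n,zmin=-10,amin=15):
    hsv=cv2.cvtColor(c["frame"],cv2.COLOR_RGB2HSV);m=cv2.inRange(hsv,lo,hi)
    k=np.zeros_like(m);k[box[1]:box[3],box[0]:box[2]]=1;m=m*k
    m=cv2.morphologyEx(m,cv2.MORPH_CLOSE,np.ones((5,5),np.uint8)) if amin>100 else m
    N,L,st,ce=cv2.connectedComponentsWithStats(m)
    for i in range(1,N):
        if st[i,4]>=amin:
            p=C[L==i];print(n,st[i],ce[i],np.median(p,0),Pz(c,*ce[i],18))
blobs(t,ct,(0,110,60),(20,255,255),(255,235,400,285),"peach",amin=150)
blobs(s,cs,(50,170,60),(75,255,255),(190,240,225,275),"tab")
blobs(s,cs,(0,170,90),(8,255,255),(205,225,240,260),"ptr")
for n,p in dict(knob=(252,272),shaker=(377,288),bottle=(381,184),handleL=(226,331),handleR=(281,331),cab1=(176,175),cab2=(343,181),cab3=(339,302),cab4=(170,297),keeper=(291,279),panTL=(441,243),panTR=(560,245),panBR=(558,334),panBL=(438,334),plate=(507,229),tip=(300,279),rimTL=(436,237)).items():
    print(n,P(t,p[0]/1.5,p[1]/1.5))
save(s,"sc_scale",5,(120,180,270,290));save(t,"top_bolt",5,(100,160,240,250)); save(s,"sc_bolt",6,(260,140,390,230))
# cabinet edges: points z 105..115
m=(abs(ct[...,2]-110)<6);m[:, 240:]=0
q=ct[m][:,:2].astype(np.float32);print(len(q),cv2.minAreaRect(q))
m=(abs(ct[...,2]-137)<14);m[:, :280]=0
q=ct[m][:,:2].astype(np.float32);print(len(q),cv2.minAreaRect(q))
E
```

```text
peach [267 247  19  19 270] [275.8 256.1] [471.2 -71.7  34.3] [470.3 -72.5  18. ]
peach [292 252  39  20 562] [311.3 261.6] [ 458.7 -172.2   34.6] [ 457.8 -170.4   18. ]
peach [337 255  19  19 272] [346.4 264.2] [ 454.4 -263.1   34.9] [ 453.1 -267.1   18. ]
peach [362 256  18  19 270] [370.5 264.8] [ 454.  -328.7   34.3] [ 453.3 -333.4   18. ]
ptr [219 236   9   9  47] [222.6 240.2] [ 744.8 -169.2  141.3] [ 653.3 -113.6   18. ]
knob [650.2 204.1 174.4]
shaker [639.8  -0.3  76. ]
bottle [795.1  -2.4 201.3]
handleL [555.8 260.5  92. ]
handleR [558.5 164.9  90.4]
cab1 [826.1 357.6 110.3]
cab2 [822.8  64.1 111. ]
cab3 [610.1  64.3 111.5]
cab4 [611.  355.6 110.9]
keeper [644.3 144.4 141.1]
panTL [ 714.2 -107.4  129.5]
panTR [ 715.8 -309.7  132.4]
panBR [ 564.4 -306.7  131. ]
panBL [ 559.  -104.7  133.3]
plate [ 725.2 -204.   210.5]
tip [646.3 130.9 127.4]
rimTL [ 748.1 -109.8    1.9]
9481 ((768.8784790039062, 202.13580322265625), (318.74566650390625, 337.8746337890625), 88.90364837646484)
6056 ((651.7230834960938, -206.719970703125), (221.19862365722656, 195.83763122558594), 89.01913452148438)
```

View pics/sc_scale.png

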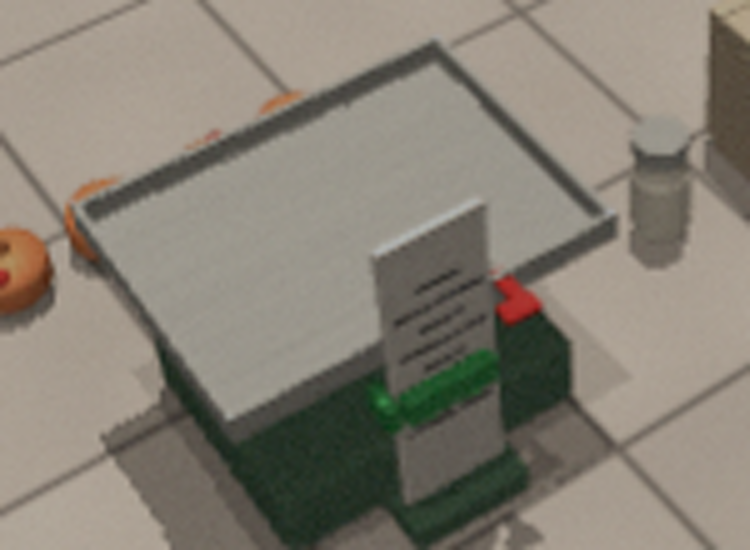

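View pics/top_bolt.png

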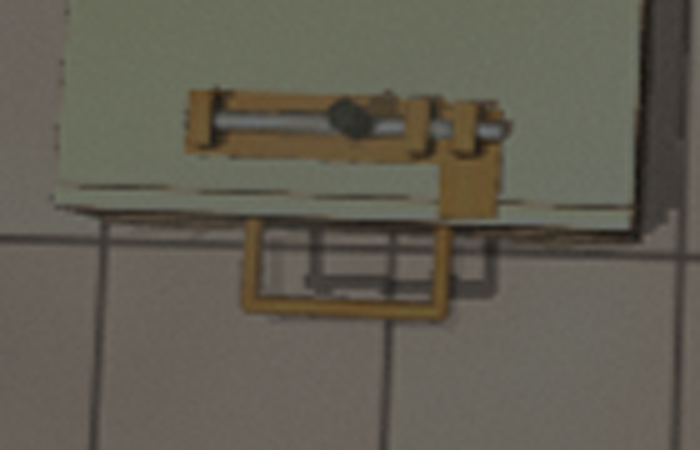

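View pics/sc_bolt.png

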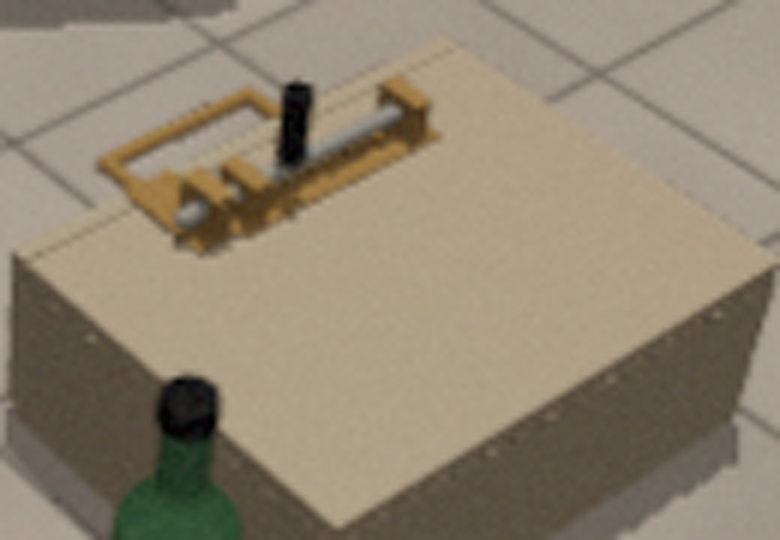

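Pointer at crop (515,300), tab at (437,388). The bolt tip is in the keeper, and the knob top is at crop (345,113) in top and (297,88) in scene.

```bash
python3 - <<'E'
from h import *
import pickle
s=pickle.load(open("scene.pkl","rb"));t=pickle.load(open("top.pkl","rb"))
np.set_printoptions(precision=1,suppress=True)
f=lambda b,k,p:(b[0]+p[0]/k,b[1]+p[1]/k)
S=lambda p:f((120,180),5,p); B=lambda p:f((260,140),6,p); T=lambda p:f((100,160),5,p)
for n,p in dict(tabmid=(437,388),tabR=(485,368),tabTop=(470,362),tabBot=(470,390),ptr=(515,305),ptr2=(525,300),ptr3=(500,290),plateTop=(430,230),plateR=(492,330)).items(): print(n,P(s,*S(p)), Pz(s,*S(p),0)-0)
print("knob",tri(s,B((298,88)),t,T((345,113))))
print("handle",tri(s,B((110,163)),t,T((438,311))),tri(s,B((250,95)),t,T((248,303))))
C=cloud(t)
m=(abs(C[...,2]-110)<3)&(C[...,1]>50)&(C[...,1]<370)&(C[...,0]<860);print(C[m].min(0),C[m].max(0))
q=C[m]
ed=[];
for y in np.arange(75,345,8):
    w=q[abs(q[:,1]-y)<5]; ed.append((y,np.sort(w[:,0])[3],np.sort(w[:,0])[-3]))
ed=np.array(ed);print(np.polyfit(ed[:,0],ed[:,1],1),np.polyfit(ed[:,0],ed[:,2],1))
ed=[]
for x in np.arange(615,815,8):
    w=q[abs(q[:,0]-x)<5]; ed.append((x,np.sort(w[:,1])[3],np.sort(w[:,1])[-3]))
ed=np.array(ed);print(np.polyfit(ed[:,0],ed[:,1],1),np.polyfit(ed[:,0],ed[:,2],1), np.median(ed,0))
for u,v in ((453,393),(484,391)): print(Pz(t,u/1.5,v/1.5,18))
for n,p in dict(peach0=(0,0)).items():pass
sp=[(181,351)]
print("peachscene",Pz(s,181/1.5,351/1.5,18))
E
```

```text
tabmid [ 743.6 -216.5  109. ] [ 666.4 -174.6   -0. ]
tabR [ 745.7 -190.   106.4] [ 670.9 -145.6    0. ]
tabTop [ 739.6 -194.6  108.6] [ 662.2 -149.9    0. ]
tabBot [ 745.  -199.1   95.6] [ 678.6 -160.9    0. ]
ptr [ 746.9 -171.1  141.2] [ 643.2 -106.     0. ]
ptr2 [ 747.9 -165.8  142.1] [643.6 -99.3   0. ]
ptr3 [ 730.7 -169.   136.1] [ 628.6 -106.4   -0. ]
plateTop [ 734.6 -206.5  207.1] [ 564.5 -112.7    0. ]
plateR [ 734.6 -177.7  115.9] [ 650.6 -127.     0. ]
knob [649.1 204.2 169.4]
handle [556.5 167.7  80.9] [557.7 267.9  80. ]
[599.2  60.2 107. ] [834.2 363.2 113. ]
[  0. 601.] [  0.  828.3]
[-0.  77.6] [ -0.  371.3] [711.   63.8 359.1]
[ 456.  -144.8   18. ]
[ 461.2 -201.7   18. ]
peachscene [ 456.9 -331.8   18. ]
```

Request:
drive_tool([
  [[0,0,0],[0,0,-0.086],1],
  [[0,0,0],[0,0,-0.086],1],
  [[0,0,0],[0,0,-0.086],1],
  [[0,0,0],[0,0,0],0],
  [[-0.2,-0.14,0],[0,0,0],0],
  [[-0.2,-0.14,0],[0,0,0],0],
  [[-0.2,-0.14,0],[0,0,0],0],
  [[-0.2,-0.14,0],[0,0,0],0],
])

```text
time_s: 1.1
tool_pos: [337.8, 420.5, 218.5]
tcp_rot: [-0.0, 0.002, 1.0, -0.0]
force: [0.2, -0.9, -0.8]
finger_gap: 0.526
grip_force: 0.0
```

Request:
drive_tool([
  [[-0.26,-0.18,0],[0,0,0],0],
  [[-0.26,-0.18,0],[0,0,0],0],
  [[-0.26,-0.18,0],[0,0,0],0],
  [[-0.26,-0.18,0],[0,0,0],0],
  [[-0.26,-0.18,0],[0,0,0],0],
  [[-0.26,-0.18,0],[0,0,0],0],
  [[-0.26,-0.18,0],[0,0,0],0],
  [[-0.255,-0.18,0],[0,0,0],0],
])

```text
time_s: 2.1
tool_pos: [649.3, 204.0, 218.2]
tcp_rot: [-0.0, 0.002, 1.0, -0.0]
force: [0.4, 0.9, -0.7]
finger_gap: 0.5
grip_force: 0.0
```

Request:
drive_tool([
  [[0,0,0],[0,0,0],0],
  [[0,0,0],[0,0,0],0],
])

```text
time_s: 2.35
tool_pos: [647.6, 205.3, 218.0]
tcp_rot: [-0.001, 0.001, 1.0, 0.0]
force: [0.3, -0.2, 0.1]
finger_gap: 0.504
grip_force: 0.0
```

```bash
python3 - <<'E'
from h import *
np.set_printoptions(precision=1,suppress=True)
c=cam("wrist");save(c,"w1",1.5);C=cloud(c)
m=(C[...,2]>160)&(C[...,2]<180)&(c["frame"].max(-1)<70)
print(m.sum(),np.median(C[m],0),C[m].min(0),C[m].max(0)); print(env.state()["tool_pos"])
E
```

```text
575 [651.4 199.9 171. ] [640.3  -6.2 160.1] [797.3 212.2 176.4]
[647.2 205.8 218.4]
```

View pics/w1.png

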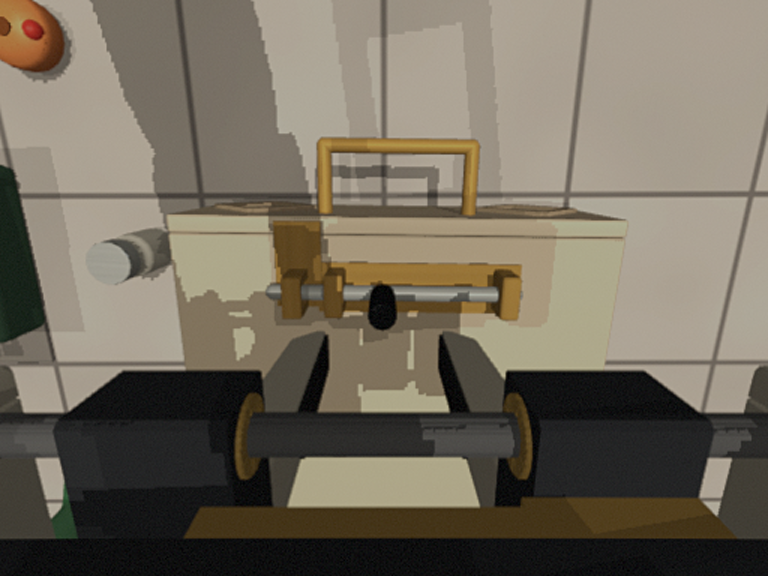

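The wrist picture shows the knob top at (382,312), centred between the fingers and a little nearer the camera. I'll descend and grip it.

Request:
drive_tool([
  [[-0.015,0,0.12],[0,0,0],0],
  [[0,0,0.12],[0,0,0],0],
  [[0,0,0.12],[0,0,0],0],
  [[0,0,0.12],[0,0,0],0],
  [[0,0,0],[0,0,0],-1],
  [[0,0,0],[0,0,0],-1],
  [[0,0,0],[0,0,0],-1],
  [[0,0,0],[0,0,0],-1],
], squeeze=25)

```text
time_s: 3.4
tool_pos: [651.0, 205.1, 147.6]
tcp_rot: [0.001, 0.0, 1.0, 0.0]
force: [0.2, 0.6, 0.9]
finger_gap: 0.169
grip_force: 25.0
```

Request:
drive_tool([
  [[0,0,0],[0,0,0],-1],
  [[0,0,0],[0,0,0],-1],
])

```text
time_s: 3.65
tool_pos: [651.0, 205.1, 147.6]
tcp_rot: [0.001, 0.0, 1.0, 0.0]
force: [1.0, -0.5, 5.6]
finger_gap: 0.171
grip_force: 25.0
```

Request:
drive_tool([
  [[-0.001,0.063,0],[0,0,0],-1],
  [[-0.001,0.063,0],[0,0,0],-1],
  [[-0.001,0.063,0],[0,0,0],-1],
  [[-0.001,0.063,0],[0,0,0],-1],
  [[-0.001,0.063,0],[0,0,0],-1],
  [[-0.001,0.063,0],[0,0,0],-1],
  [[0,0,0],[0,0,0],-1],
  [[0,0,0],[0,0,0],-1],
])

```text
time_s: 4.65
tool_pos: [651.9, 259.2, 147.6]
tcp_rot: [0.0, 0.001, 1.0, -0.002]
force: [-0.7, -8.8, 6.3]
finger_gap: 0.168
grip_force: 25.0
```

Request:
drive_tool([
  [[0,0,0],[0,0,0],0],
  [[0,0,0],[0,0,0],0],
  [[0,0,0],[0,0,0],0],
  [[0,0,-0.2],[0,0,0],0],
  [[0,0,-0.25],[0,0,0],0],
  [[0.15,-0.1,0],[0,0,0],-1],
  [[0.15,-0.1,0],[0,0,0],-1],
  [[0.165,-0.09,0],[0,0,0],-1],
])

```text
time_s: 5.65
tool_pos: [580.7, 218.2, 213.9]
tcp_rot: [-0.0, 0.0, 1.0, 0.0]
force: [0.5, 0.4, 0.2]
finger_gap: 0.227
grip_force: 0.0
```

Request:
drive_tool([
  [[0,0,0],[0,0,0],-1],
  [[0,0,0],[0,0,0],-1],
  [[0,0,0.2],[0,0,0],-1],
  [[0,0,0.2],[0,0,0],-1],
  [[0,0,0.2],[0,0,0],-1],
  [[0,0,0.2],[0,0,0],-1],
  [[0,0,0.18],[0,0,0],-1],
  [[0,0,0],[0,0,0],-1],
])

```text
time_s: 6.65
tool_pos: [580.5, 218.5, 64.4]
tcp_rot: [-0.002, 0.0, 1.0, -0.0]
force: [1.0, 0.0, 0.0]
finger_gap: 0.005
grip_force: 0.0
```

Request:
drive_tool([
  [[0.07,0.001,0],[0,0,0],-1],
  [[0.07,0.001,0],[0,0,0],-1],
  [[0.07,0.001,0],[0,0,0],-1],
  [[0.07,0.001,0],[0,0,0],-1],
  [[0.07,0.001,0],[0,0,0],-1],
  [[0.07,0.001,0],[0,0,0],-1],
  [[0.07,0.001,0],[0,0,0],-1],
  [[0.07,0.001,0],[0,0,0],-1],
])

```text
time_s: 7.65
tool_pos: [496.9, 219.6, 67.1]
tcp_rot: [-0.0, 0.0, 1.0, -0.0]
force: [1.2, -0.2, 0.7]
finger_gap: 0.004
grip_force: 0.9
```

Request:
drive_tool([
  [[0.07,0.001,0],[0,0,0],-1],
  [[0.07,0.001,0],[0,0,0],-1],
  [[0.07,0.001,0],[0,0,0],-1],
  [[0.07,0.001,0],[0,0,0],-1],
  [[0.07,0.001,0],[0,0,0],-1],
  [[0.07,0.001,0],[0,0,0],-1],
  [[0.04,0.001,0],[0,0,0],-1],
  [[0,0,0],[0,0,0],-1],
])

```text
time_s: 8.65
tool_pos: [427.4, 220.6, 66.9]
tcp_rot: [-0.001, 0.0, 1.0, -0.0]
force: [-0.2, 0.0, -0.2]
finger_gap: 0.004
grip_force: 0.0
```

Request:
drive_tool([
  [[-0.07,0,0],[0,0,0],-1],
  [[0,0,-0.3],[0,0,0],-1],
  [[0,0,-0.3],[0,0,0],-1],
  [[0,0,-0.3],[0,0,0],-1],
  [[0,0,-0.3],[0,0,0],-1],
  [[0.3,-0.2,0],[0,0,0],0],
  [[0.3,-0.2,0],[0,0,0],0],
  [[0,0,0],[0,0,0],0],
])

```text
time_s: 9.65
tool_pos: [347.0, 159.6, 247.3]
tcp_rot: [-0.0, 0.001, 1.0, -0.0]
force: [0.7, 0.7, 0.3]
finger_gap: 0.282
grip_force: 0.0
```

```bash
cat >> h.py <<'E'
def peaches(c,box=(240,200,400,300)):
    C=cloud(c);hsv=cv2.cvtColor(c["frame"],cv2.COLOR_RGB2HSV);m=cv2.inRange(hsv,(0,110,50),(20,255,255))
    k=np.zeros_like(m);k[box[1]:box[3],box[0]:box[2]]=255;m&=k
    m=cv2.morphologyEx(m,cv2.MORPH_CLOSE,np.ones((5,5),np.uint8))
    d=cv2.distanceTransform(m,cv2.DIST_L2,5);d=cv2.GaussianBlur(d,(0,0),1.5);pk=(d==cv2.dilate(d,np.ones((11,11))))&(d>4)
    for v,u in np.argwhere(pk):
        w=d[v-3:v+4,u-3:u+4]-d[v-3:v+4,u-3:u+4].min();g=np.mgrid[-3:4,-3:4]
        uu=u+(w*g[1]).sum()/w.sum();vv=v+(w*g[0]).sum()/w.sum();z=C[v-2:v+3,u-2:u+3,2].mean()
        print("peach px",round(uu,1),round(vv,1),"top z",round(z),"xy",Pz(c,uu,vv,max(z-17,15)).round(1),"r",round(float(d[v,u]),1))
E
python3 - <<'E'
from h import *
np.set_printoptions(precision=2,suppress=True)
c=cam("top");peaches(c);save(c,"top1");C=cloud(c)
print(env.state()["joints"],env.state()["tool_pos"])
E
```

```text
peach px 275.9 256.0 top z 38 xy [470.6 -72.3  21.5] r 7.4
peach px 321.7 260.9 top z 39 xy [ 460.7 -198.4   21.8] r 7.4
peach px 301.0 262.0 top z 38 xy [ 456.2 -141.8   21.2] r 7.6
peach px 346.2 264.0 top z 38 xy [ 453.9 -265.9   21. ] r 7.6
peach px 370.2 264.8 top z 38 xy [ 453.4 -331.9   20.9] r 7.6
[ 0.14 -0.07  1.84  0.    1.38 -1.43] [349.05 160.31 247.69]
```

View pics/top1.png

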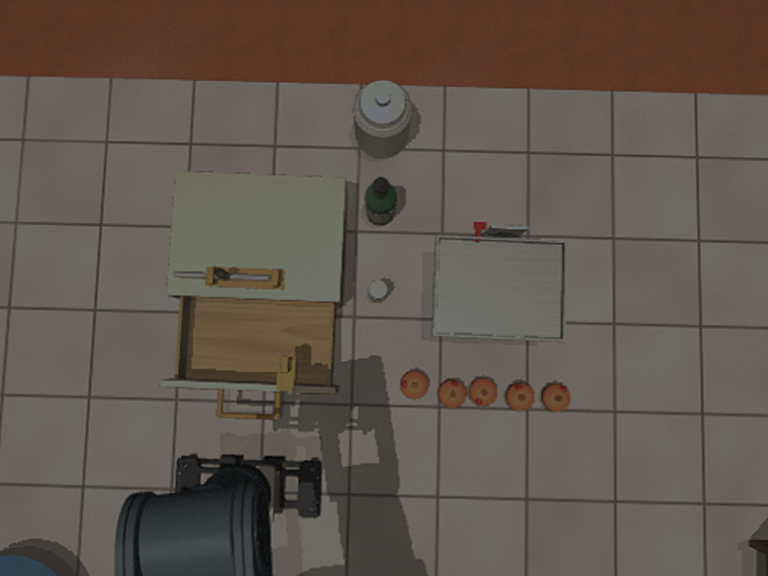

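Drawer well open (~140 mm) and bolt drawn; the peaches are unmoved. I'll now turn the gripper to close along x.

Request:
drive_tool([
  [[0,0,0],[0,0,0.112],0.5],
  [[0,0,0],[0,0,0.111],0.5],
  [[0,0,0],[0,0,0.111],0.5],
  [[0,0,0],[0,0,0.111],0.5],
  [[0,0,0],[0,0,0.111],0.5],
  [[0,0,0],[0,0,0.111],0.5],
  [[0,0,0],[0,0,0.111],0.5],
  [[0,0,0],[0,0,0.111],0.5],
])

```text
time_s: 10.7
tool_pos: [350.9, 161.2, 247.3]
tcp_rot: [0.0, 0.645, 0.764, 0.0]
force: [-0.1, -0.5, 0.4]
finger_gap: 0.748
grip_force: 0.0
```

Request:
drive_tool([
  [[0,0,0],[0,0,0.111],0.5],
  [[-0.35,0.1,0],[0,0,0],0.5],
  [[-0.35,0.1,0],[0,0,0],0.5],
  [[-0.35,0.1,0],[0,0,0],0.5],
  [[-0.35,0.1,0],[0,0,0],0.5],
  [[-0.35,0.1,0],[0,0,0],0.5],
  [[-0.35,0.1,0],[0,0,0],0.5],
  [[-0.35,0.1,0],[0,0,0],0.5],
])

```text
time_s: 11.7
tool_pos: [455.8, -209.7, 246.9]
tcp_rot: [0.0, 0.707, 0.707, 0.0]
force: [1.1, 0.4, 0.2]
finger_gap: 0.747
grip_force: 0.0
```

Request:
drive_tool([
  [[-0.35,0,0],[0,0,0],0.5],
  [[-0.35,0,0],[0,0,0],0.5],
  [[0,0,0],[-0.089,0,0],0.5],
  [[0,0,0],[0,0,0],0.5],
  [[0,0,0],[0,0,0],0.5],
])

```text
time_s: 12.32
tool_pos: [454.5, -312.3, 247.5]
tcp_rot: [0.049, 0.706, 0.705, 0.049]
force: [0.7, -0.5, 0.7]
finger_gap: 0.748
grip_force: 0.0
```

Request:
drive_tool([
  [[-0.044,-0.037,0.262],[0,0,0],0.5],
  [[-0.044,-0.037,0.262],[0,0,0],0.5],
  [[-0.044,-0.037,0.262],[0,0,0],0.5],
  [[0,-0.037,0.262],[0,0,0],0.5],
  [[0,-0.037,0.262],[0,0,0],0.5],
  [[0,-0.037,0.262],[0,0,0],0.5],
  [[0,0,0],[0,0,0],-1],
  [[0,0,0],[0,0,0],-1],
], squeeze=20)

```text
time_s: 13.32
tool_pos: [455.0, -331.4, 9.3]
tcp_rot: [0.049, 0.705, 0.706, 0.049]
force: [0.8, 0.2, 0.0]
finger_gap: 0.585
grip_force: 0.0
```

Request:
drive_tool([
  [[0,0,0],[0,0,0],-1],
  [[0,0,0],[0,0,0],-1],
])

```text
time_s: 13.58
tool_pos: [454.0, -331.6, 9.5]
tcp_rot: [0.05, 0.705, 0.705, 0.049]
force: [-0.8, -0.0, -1.3]
finger_gap: 0.555
grip_force: 20.0
```

Request:
drive_tool([
  [[0,0.02,-0.15],[0,0,0],-1],
  [[0,0.038,-0.275],[0,0,0],-1],
  [[0,0.038,-0.275],[0,0,0],-1],
  [[0,0.038,-0.275],[0,0,0],-1],
  [[0,0.04,-0.28],[0,0,0],-1],
  [[0.11,0.294,0.041],[0,0,0],-1],
  [[0.11,0.294,0.041],[0,0,0],-1],
  [[0.11,0.294,0.041],[0,0,0],-1],
])

```text
time_s: 14.58
tool_pos: [587.9, -281.8, 199.8]
tcp_rot: [0.05, 0.706, 0.705, 0.049]
force: [-0.6, -1.1, -0.4]
finger_gap: 0.551
grip_force: 20.0
```

Request:
drive_tool([
  [[0.11,0.294,0.041],[0,0,0],-1],
  [[0,0,0],[0,0,0],-1],
  [[0,-0.02,0.13],[0,0,0],-1],
  [[0,-0.02,0.13],[0,0,0],-1],
  [[0,-0.013,0.1],[0,0,0],-1],
  [[0,0,0],[0,0,0],-1],
])

```text
time_s: 15.32
tool_pos: [629.7, -265.6, 143.3]
tcp_rot: [0.048, 0.706, 0.705, 0.049]
force: [0.2, 0.4, -0.0]
finger_gap: 0.553
grip_force: 20.0
```

Request:
drive_tool([
  [[0,0,0],[0,0,0],0.45],
  [[0,0,0],[0,0,0],0.45],
  [[0,0,0],[0,0,0],0.45],
  [[0,0.02,-0.14],[0,0,0],0.45],
  [[0,0.036,-0.256],[0,0,0],0.45],
  [[0,-0.28,-0.04],[0,0,0],0.45],
  [[0,-0.28,-0.04],[0,0,0],0.45],
  [[0,-0.28,-0.04],[0,0,0],0.45],
])

```text
time_s: 16.32
tool_pos: [502.8, -265.6, 205.5]
tcp_rot: [0.05, 0.705, 0.705, 0.049]
force: [-1.1, 0.5, 0.8]
finger_gap: 0.724
grip_force: 0.0
```

Request:
drive_tool([
  [[0,-0.308,-0.041],[0,0,0],0.45],
  [[0,0,0],[0,0,0],0.45],
  [[0,0,0],[0,0,0],0.45],
])

```text
time_s: 16.7
tool_pos: [458.1, -266.2, 205.5]
tcp_rot: [0.051, 0.706, 0.705, 0.05]
force: [0.5, 0.2, -1.3]
finger_gap: 0.726
grip_force: 0.0
```

```bash
cat >> h.py <<'E'
def wp(c):
    C=cloud(c);hsv=cv2.cvtColor(c["frame"],cv2.COLOR_RGB2HSV);m=cv2.inRange(hsv,(0,110,50),(20,255,255))>0
    m&=(c["range_z"]>60)&(C[...,2]>5);q=C[m]
    G=np.zeros((500,1000),np.uint8);i=((q[:,0]-350)).round().astype(int);j=(q[:,1]+500).round().astype(int)
    ok=(i>=0)&(i<500)&(j>=0)&(j<1000);G[i[ok],j[ok]]=255
    G=cv2.morphologyEx(G,cv2.MORPH_CLOSE,np.ones((7,7),np.uint8))
    d=cv2.GaussianBlur(cv2.distanceTransform(G,cv2.DIST_L2,5),(0,0),2);pk=(d==cv2.dilate(d,np.ones((35,35))))&(d>12)
    for a,b in np.argwhere(pk):
        n=q[np.hypot(q[:,0]-350-a,q[:,1]+500-b)<15]
        print("peach x",a+350,"y",b-500,"top",np.percentile(n[:,2],90).round(),"r",d[a,b].round(1))
    s=env.state();print(s["tool_pos"].round(1),s["time_s"])
E
python3 - <<'E'
from h import *
c=cam("wrist");wp(c);save(c,"w2",1.2);print("top");wp(cam("top"))
E
```

```text
peach x 454 y -264 top 37.0 r 22.2
peach x 456 y -142 top 38.0 r 22.2
peach x 461 y -198 top 37.0 r 22.4
peach x 626 y -266 top 153.0 r 21.4
[ 458.4 -266.1  205.3] 16.75
top
peach x 454 y -265 top 40.0 r 20.5
peach x 456 y -141 top 40.0 r 20.4
peach x 461 y -197 top 41.0 r 20.4
peach x 471 y -72 top 40.0 r 20.2
peach x 508 y 104 top 22.0 r 14.5
peach x 526 y 240 top 22.0 r 22.7
peach x 531 y 180 top 21.0 r 14.5
peach x 563 y 120 top 23.0 r 14.7
peach x 628 y -264 top 156.0 r 20.2
[ 458.4 -266.   205. ] 16.8
```

View pics/w2.png

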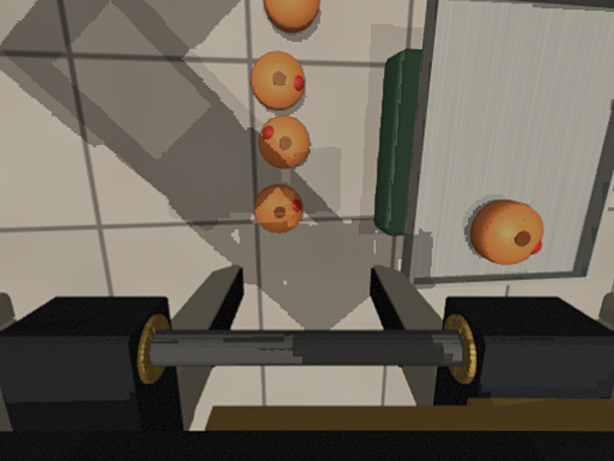

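Peach 1 lies in the tray and the others haven't moved. Taking the second.

Request:
drive_tool([
  [[0.007,-0.04,0.258],[0,0,0],0.45],
  [[0,-0.04,0.258],[0,0,0],0.45],
  [[0,-0.04,0.258],[0,0,0],0.45],
  [[0,-0.04,0.258],[0,0,0],0.45],
  [[0,-0.04,0.258],[0,0,0],0.45],
  [[0,0,0],[0,0,0],-1],
  [[0,0,0],[0,0,0],-1],
  [[0,0,0],[0,0,0],-1],
])

```text
time_s: 17.8
tool_pos: [455.0, -264.5, 8.8]
tcp_rot: [0.049, 0.705, 0.705, 0.049]
force: [-0.2, 0.7, -0.5]
finger_gap: 0.551
grip_force: 20.0
```

Request:
drive_tool([
  [[0,0,0],[0,0,0],-1],
  [[0,0.02,-0.15],[0,0,0],-1],
  [[0,0.038,-0.275],[0,0,0],-1],
  [[0,0.038,-0.275],[0,0,0],-1],
  [[0,0.038,-0.275],[0,0,0],-1],
  [[0,0.04,-0.28],[0,0,0],-1],
])

```text
time_s: 18.55
tool_pos: [453.8, -264.3, 200.5]
tcp_rot: [0.05, 0.706, 0.705, 0.049]
force: [1.0, -0.1, -1.5]
finger_gap: 0.549
grip_force: 20.0
```

Request:
drive_tool([
  [[0.102,0.294,0.041],[0,0,0],-1],
  [[0.102,0.294,0.041],[0,0,0],-1],
  [[0.102,0.294,0.041],[0,0,0],-1],
  [[0.102,0.294,0.041],[0,0,0],-1],
  [[0,0,0],[0,0,0],-1],
  [[0,-0.02,0.15],[0,0,0],-1],
  [[0,-0.02,0.15],[0,0,0],-1],
  [[0,-0.02,0.14],[0,0,0],-1],
])

```text
time_s: 19.55
tool_pos: [631.2, -203.8, 131.8]
tcp_rot: [0.049, 0.706, 0.705, 0.049]
force: [0.1, -0.1, -0.7]
finger_gap: 0.554
grip_force: 20.0
```

Request:
drive_tool([
  [[0,0,0],[0,0,0],-1],
  [[0,0,0],[0,0,0],0.45],
  [[0,0,0],[0,0,0],0.45],
  [[0,0,0],[0,0,0],0.45],
  [[0,0.02,-0.14],[0,0,0],0.45],
  [[0,0.046,-0.33],[0,0,0],0.45],
  [[0,-0.28,-0.04],[0,0,0],0.45],
  [[0,-0.28,-0.04],[0,0,0],0.45],
])

```text
time_s: 20.55
tool_pos: [547.4, -203.6, 205.1]
tcp_rot: [0.051, 0.705, 0.705, 0.05]
force: [-0.6, -1.0, -0.3]
finger_gap: 0.725
grip_force: 0.0
```

Request:
drive_tool([
  [[0,-0.28,-0.04],[0,0,0],0.45],
  [[0,-0.28,-0.04],[0,0,0],0.45],
  [[0,0,0],[0,0,0],0.45],
  [[0,0,0],[0,0,0],0.45],
])

```text
time_s: 21.05
tool_pos: [463.7, -203.9, 204.9]
tcp_rot: [0.051, 0.706, 0.705, 0.05]
force: [0.1, -1.5, 0.5]
finger_gap: 0.725
grip_force: 0.0
```

```bash
python3 - <<'E'
from h import *
wp(cam("wrist"));
E
```

```text
peach x 457 y -141 top 38.0 r 22.3
peach x 461 y -197 top 321.0 r 22.1
peach x 470 y -73 top 38.0 r 22.2
peach x 628 y -204 top 139.0 r 21.3
[ 463.9 -203.9  204.7] 21.1
```

Request:
drive_tool([
  [[0.043,-0.038,0.258],[0,0,0],0.45],
  [[0,-0.038,0.258],[0,0,0],0.45],
  [[0,-0.038,0.258],[0,0,0],0.45],
  [[0,-0.038,0.258],[0,0,0],0.45],
  [[0,-0.039,0.258],[0,0,0],0.45],
  [[0,0,0],[0,0,0],-1],
  [[0,0,0],[0,0,0],-1],
  [[0,0,0],[0,0,0],-1],
])

```text
time_s: 22.1
tool_pos: [461.9, -196.9, 8.4]
tcp_rot: [0.049, 0.705, 0.705, 0.049]
force: [-0.0, -0.7, -0.9]
finger_gap: 0.551
grip_force: 20.0
```

Request:
drive_tool([
  [[0,0,0],[0,0,0],-1],
  [[0,0.02,-0.15],[0,0,0],-1],
  [[0,0.038,-0.275],[0,0,0],-1],
  [[0,0.038,-0.275],[0,0,0],-1],
  [[0,0.038,-0.275],[0,0,0],-1],
  [[0,0.04,-0.28],[0,0,0],-1],
])

```text
time_s: 22.85
tool_pos: [460.7, -196.7, 200.1]
tcp_rot: [0.05, 0.706, 0.705, 0.049]
force: [0.6, -1.2, -1.1]
finger_gap: 0.552
grip_force: 20.0
```

Request:
drive_tool([
  [[0.093,0.283,0.04],[0,0,0],-1],
  [[0.093,0.283,0.04],[0,0,0],-1],
  [[0.093,0.283,0.04],[0,0,0],-1],
  [[0.093,0.283,0.04],[0,0,0],-1],
  [[0,0,0],[0,0,0],-1],
  [[0,-0.025,0.18],[0,0,0],-1],
  [[0,-0.025,0.18],[0,0,0],-1],
  [[0,-0.025,0.17],[0,0,0],-1],
])

```text
time_s: 23.85
tool_pos: [631.2, -141.4, 117.3]
tcp_rot: [0.049, 0.706, 0.705, 0.049]
force: [-0.2, -0.3, -0.0]
finger_gap: 0.555
grip_force: 20.0
```

Request:
drive_tool([
  [[0,0,0],[0,0,0],-1],
  [[0,0,0],[0,0,0],0.45],
  [[0,0,0],[0,0,0],0.45],
  [[0,0,0],[0,0,0],0.45],
  [[0,0.02,-0.14],[0,0,0],0.45],
  [[0,0.031,-0.22],[0,0,0],0.45],
  [[0,0.031,-0.22],[0,0,0],0.45],
  [[0,-0.28,-0.04],[0,0,0],0.45],
])

```text
time_s: 24.85
tool_pos: [593.5, -142.4, 210.2]
tcp_rot: [0.054, 0.705, 0.705, 0.051]
force: [-1.0, -0.0, -0.3]
finger_gap: 0.728
grip_force: 0.0
```

Request:
drive_tool([
  [[0,-0.28,-0.04],[0,0,0],0.45],
  [[0,-0.28,-0.04],[0,0,0],0.45],
  [[0,-0.28,-0.04],[0,0,0],0.45],
  [[0,0,0],[0,0,0],0.45],
  [[0,0,0],[0,0,0],0.45],
])

```text
time_s: 25.48
tool_pos: [463.8, -141.6, 207.3]
tcp_rot: [0.051, 0.706, 0.705, 0.05]
force: [0.6, -0.6, 0.1]
finger_gap: 0.722
grip_force: 0.0
```

```bash
python3 - <<'E'
from h import *
wp(cam("wrist")); print("top");wp(cam("top"));save(cam("scene"),"sc2",5,(120,180,270,290))
E
```

```text
peach x 456 y -140 top 37.0 r 22.2
peach x 471 y -72 top 37.0 r 22.2
peach x 628 y -142 top 125.0 r 21.8
[ 464.  -141.6  207. ] 25.525
top
peach x 471 y -72 top 40.0 r 20.4
peach x 513 y 102 top 23.0 r 13.3
peach x 531 y 256 top 23.0 r 18.6
peach x 532 y 213 top 22.0 r 15.9
peach x 562 y 117 top 22.0 r 13.5
peach x 628 y -265 top 128.0 r 20.3
peach x 629 y -204 top 128.0 r 20.4
peach x 629 y -142 top 128.0 r 20.3
[ 464.  -141.5  206.7] 25.575
```

View pics/sc2.png

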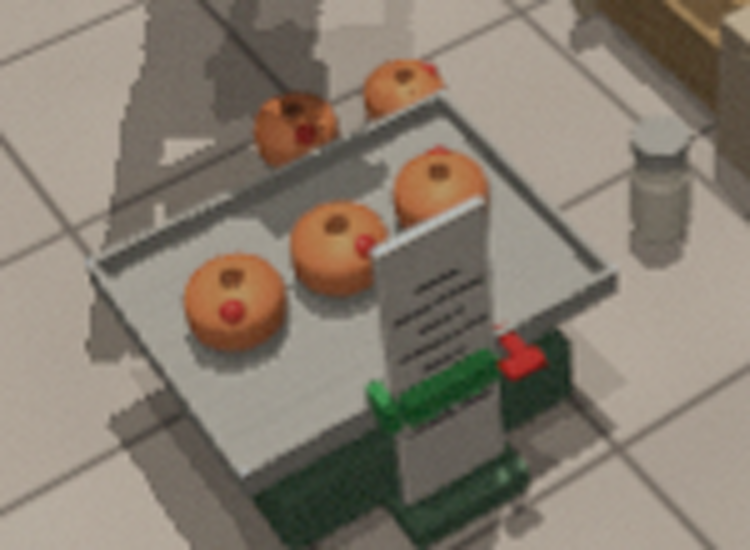

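Three peaches in the tray, and the red pointer (522,355) is level with the green band's extension. The remaining two go in the drawer.

Request:
drive_tool([
  [[0.007,-0.045,0.26],[0,0,0],0.45],
  [[0,-0.045,0.26],[0,0,0],0.45],
  [[0,-0.045,0.26],[0,0,0],0.45],
  [[0,-0.045,0.26],[0,0,0],0.45],
  [[0,-0.046,0.26],[0,0,0],0.45],
  [[0,0,0],[0,0,0],-1],
  [[0,0,0],[0,0,0],-1],
  [[0,0,0],[0,0,0],-1],
])

```text
time_s: 26.62
tool_pos: [456.8, -140.1, 8.4]
tcp_rot: [0.049, 0.705, 0.705, 0.049]
force: [0.2, 0.9, -1.6]
finger_gap: 0.553
grip_force: 20.0
```

Request:
drive_tool([
  [[0,0,0],[0,0,0],-1],
  [[0,0.02,-0.15],[0,0,0],-1],
  [[0,0.038,-0.275],[0,0,0],-1],
  [[0,0.038,-0.275],[0,0,0],-1],
  [[0,0.038,-0.275],[0,0,0],-1],
  [[0,0,0],[0.089,0,0],-1],
  [[0,0,0],[0,0,-0.112],-1],
  [[0,0,0],[0,0,-0.111],-1],
])

```text
time_s: 27.62
tool_pos: [456.3, -139.9, 156.3]
tcp_rot: [0.0, 0.571, 0.821, 0.0]
force: [0.2, 0.5, -1.5]
finger_gap: 0.551
grip_force: 20.0
```

Request:
drive_tool([
  [[0,0,0],[0,0,-0.111],-1],
  [[0,0,0],[0,0,-0.111],-1],
  [[0,0,0],[0,0,-0.111],-1],
  [[0,0,0],[0,0,-0.111],-1],
  [[0,0,0],[0,0,-0.111],-1],
  [[0,0,0],[0,0,-0.111],-1],
  [[0,0,0],[0,0,-0.111],-1],
  [[0,0,0],[0,0,0],-1],
])

```text
time_s: 28.62
tool_pos: [455.9, -140.0, 156.2]
tcp_rot: [0.0, 0.001, 1.0, -0.0]
force: [0.2, -0.8, -0.1]
finger_gap: 0.554
grip_force: 20.0
```

```bash
python3 - <<'E'
from h import *
c=cam("top");C=cloud(c);s=env.state();print(s["joints"].round(2),s["tool_pos"],s["finger_gap"],s["time_s"])
save(c,"dr",4,(100,160,260,290))
E
```

```text
[-0.53  0.18  1.8   0.    1.16 -2.1 ] [ 455.90168716 -139.99974145  156.23475431] 0.5531876786214476 28.675
```

View pics/dr.png

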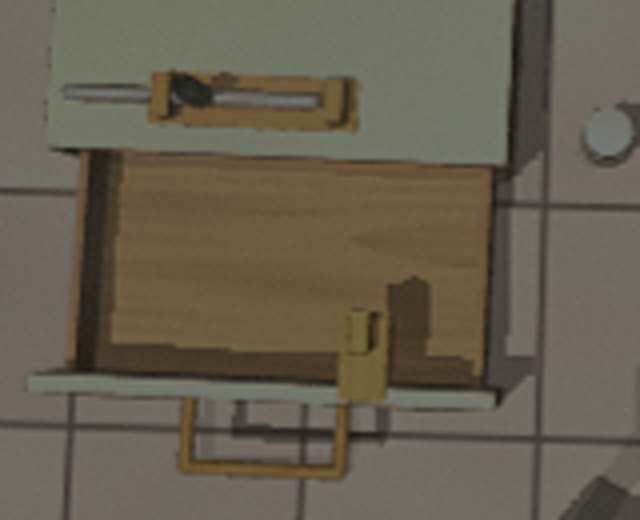

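The drawer is empty, open from crop y≈155 to 375, with the keeper at (360,330). The left part is clear for placing.

Request:
drive_tool([
  [[0,0,-0.22],[0,0,0],-1],
  [[0,0,-0.22],[0,0,0],-1],
  [[-0.097,0.342,0],[0,0,0],-1],
  [[-0.097,0.342,0],[0,0,0],-1],
  [[-0.097,0.342,0],[0,0,0],-1],
  [[-0.097,0.342,0],[0,0,0],-1],
  [[-0.097,0.342,0],[0,0,0],-1],
  [[-0.097,0.342,0],[0,0,0],-1],
])

```text
time_s: 29.68
tool_pos: [543.7, 169.4, 222.2]
tcp_rot: [0.0, 0.002, 1.0, -0.0]
force: [1.7, -0.6, -0.0]
finger_gap: 0.551
grip_force: 20.0
```

Request:
drive_tool([
  [[-0.097,0.342,0],[0,0,0],-1],
  [[-0.097,0.34,0],[0,0,0],-1],
  [[0,0,0],[0,0,0],-1],
  [[0,0,0],[0,0,0],-1],
])

```text
time_s: 30.18
tool_pos: [572.1, 269.7, 221.6]
tcp_rot: [-0.001, 0.001, 1.0, -0.0]
force: [0.0, -1.1, -1.9]
finger_gap: 0.554
grip_force: 20.0
```

Request:
drive_tool([
  [[0,0,0.25],[0,0,0],-1],
  [[0,0,0.25],[0,0,0],-1],
  [[0,0,0.25],[0,0,0],-1],
  [[0,0,0.25],[0,0,0],-1],
  [[0,0,0.25],[0,0,0],-1],
  [[0,0,0],[0,0,0],-1],
  [[0,0,0],[0,0,0],0.4],
  [[0,0,0],[0,0,0],0.4],
])

```text
time_s: 31.18
tool_pos: [574.3, 270.0, 37.1]
tcp_rot: [0.002, 0.001, 1.0, 0.001]
force: [0.1, 1.2, -0.1]
finger_gap: 0.687
grip_force: 0.0
```

Request:
drive_tool([
  [[0,0,0],[0,0,0],0.4],
  [[0,0,-0.15],[0,0,0],0.4],
  [[0,0,-0.28],[0,0,0],0.4],
  [[0,0,-0.28],[0,0,0],0.4],
  [[0,0,-0.28],[0,0,0],0.4],
  [[0,0,-0.28],[0,0,0],0.4],
  [[0.08,-0.34,0],[0,0,0],0.4],
  [[0.08,-0.34,0],[0,0,0],0.4],
])

```text
time_s: 32.17
tool_pos: [548.6, 167.5, 226.6]
tcp_rot: [0.002, -0.001, 1.0, 0.0]
force: [-0.4, -0.0, -0.4]
finger_gap: 0.698
grip_force: 0.0
```

Request:
drive_tool([
  [[0.085,-0.325,0],[0,0,0],0.4],
  [[0.085,-0.325,0],[0,0,0],0.4],
  [[0.085,-0.325,0],[0,0,0],0.4],
  [[0.085,-0.325,0],[0,0,0],0.4],
  [[0.085,-0.325,0],[0,0,0],0.4],
  [[0,0,0],[0,0,0],0.4],
  [[0,0,0],[0,0,0],0.4],
])

```text
time_s: 33.05
tool_pos: [484.8, -75.4, 225.7]
tcp_rot: [0.001, 0.001, 1.0, 0.0]
force: [0.7, 1.3, 0.8]
finger_gap: 0.701
grip_force: 0.0
```

```bash
python3 - <<'E'
from h import *
wp(cam("wrist")); print("top");c=cam("top");wp(c);wp(cam("scene"))
E
```

```text
peach x 470 y -72 top 341.0 r 22.1
peach x 546 y 157 top 19.0 r 47.5
peach x 634 y -143 top 125.0 r 17.2
[484.9 -74.9 225.5] 33.1
top
peach x 497 y 132 top 118.0 r 13.2
peach x 531 y 182 top 22.0 r 14.6
peach x 532 y 214 top 23.0 r 15.4
peach x 540 y 260 top 49.0 r 21.8
peach x 562 y 96 top 23.0 r 13.6
peach x 570 y 264 top 58.0 r 22.5
peach x 628 y -265 top 128.0 r 20.1
peach x 629 y -204 top 128.0 r 20.6
peach x 629 y -142 top 128.0 r 20.3
[484.9 -74.6 225.4] 33.15
peach x 476 y -74 top 37.0 r 13.2
peach x 505 y 143 top 137.0 r 15.5
peach x 633 y -147 top 125.0 r 16.7
peach x 636 y -268 top 125.0 r 19.5
peach x 636 y -210 top 125.0 r 18.0
[484.9 -74.5 225.3] 33.2
```

Request:
drive_tool([
  [[0.048,0.017,0.241],[0,0,0],0.4],
  [[0.048,0,0.241],[0,0,0],0.4],
  [[0,0,0.241],[0,0,0],0.4],
  [[0,0,0.241],[0,0,0],0.4],
  [[0,0,0.241],[0,0,0],0.4],
  [[0,0,0.241],[0,0,0],0.4],
  [[0,0,0],[0,0,0],-1],
  [[0,0,0],[0,0,0],-1],
])

```text
time_s: 34.2
tool_pos: [471.1, -72.8, 9.1]
tcp_rot: [0.0, -0.0, 1.0, -0.0]
force: [1.4, -0.1, -2.4]
finger_gap: 0.551
grip_force: 20.0
```

Request:
drive_tool([
  [[0,0,0],[0,0,0],-1],
  [[0,0,0],[0,0,0],-1],
  [[0,0,-0.14],[0,0,0],-1],
  [[0,0,-0.26],[0,0,0],-1],
  [[0,0,-0.26],[0,0,0],-1],
  [[0,0,-0.26],[0,0,0],-1],
  [[0,0,-0.26],[0,0,0],-1],
  [[0,0,-0.26],[0,0,0],-1],
])

```text
time_s: 35.2
tool_pos: [470.0, -73.1, 226.2]
tcp_rot: [0.001, 0.0, 1.0, -0.0]
force: [0.3, -0.9, -1.3]
finger_gap: 0.55
grip_force: 20.0
```

Request:
drive_tool([
  [[-0.038,0.329,0],[0,0,0],-1],
  [[-0.038,0.329,0],[0,0,0],-1],
  [[-0.038,0.329,0],[0,0,0],-1],
  [[-0.038,0.329,0],[0,0,0],-1],
  [[-0.038,0.329,0],[0,0,0],-1],
  [[-0.038,0.329,0],[0,0,0],-1],
  [[-0.038,0.329,0],[0,0,0],-1],
  [[0,0,0],[0,0,0],-1],
])

```text
time_s: 36.2
tool_pos: [509.9, 275.2, 224.4]
tcp_rot: [0.0, -0.002, 1.0, 0.0]
force: [0.3, -0.8, -1.0]
finger_gap: 0.548
grip_force: 20.0
```

Request:
drive_tool([
  [[0,0,0.25],[0,0,0],-1],
  [[0,0,0.25],[0,0,0],-1],
  [[0,0,0.25],[0,0,0],-1],
  [[0,0,0.25],[0,0,0],-1],
  [[0,0,0.25],[0,0,0],-1],
  [[0,0,0],[0,0,0],-1],
  [[0,0,0],[0,0,0],0.4],
  [[0,0,0],[0,0,0],0.4],
])

```text
time_s: 37.2
tool_pos: [512.0, 272.5, 39.0]
tcp_rot: [0.002, 0.0, 1.0, 0.001]
force: [0.1, -1.0, 0.6]
finger_gap: 0.684
grip_force: 0.0
```

Request:
drive_tool([
  [[0,0,0],[0,0,0],0.4],
  [[0,0,-0.15],[0,0,0],0.4],
  [[0,0,-0.28],[0,0,0],0.4],
  [[0,0,-0.28],[0,0,0],0.4],
  [[0,0,-0.28],[0,0,0],0.4],
  [[0,0,-0.28],[0,0,0],-1],
  [[0.3,-0.15,0],[0,0,0],-1],
  [[0.3,-0.15,0],[0,0,0],-1],
])

```text
time_s: 38.2
tool_pos: [419.8, 227.0, 228.4]
tcp_rot: [0.001, 0.0, 1.0, 0.0]
force: [-0.2, -0.3, 0.7]
finger_gap: 0.427
grip_force: 0.0
```

Request:
drive_tool([
  [[0,0,0],[0,0,0],-1],
  [[0,0,0],[0,0,0],-1],
])

```text
time_s: 38.45
tool_pos: [421.1, 227.6, 228.3]
tcp_rot: [0.001, 0.0, 1.0, 0.0]
force: [0.9, 0.2, 0.5]
finger_gap: 0.216
grip_force: 0.0
```

```bash
python3 - <<'E'
from h import *
c=cam("top");wp(c);save(c,"top2",1.5)
for p in((180,465),(350,470)): print(Pz(c,100+p[0]/4,160+p[1]/4,85).round(1))
E
```

```text
peach x 502 y 146 top 142.0 r 15.8
peach x 505 y 258 top 57.0 r 26.3
peach x 519 y 235 top 40.0 r 26.9
peach x 569 y 263 top 59.0 r 22.3
peach x 628 y -265 top 128.0 r 19.9
peach x 629 y -204 top 128.0 r 20.3
peach x 629 y -142 top 127.0 r 20.3
[421.5 227.7 228. ] 38.5
[411.6 269.8  85. ]
[411.4 159.3  85. ]
```

View pics/top2.png

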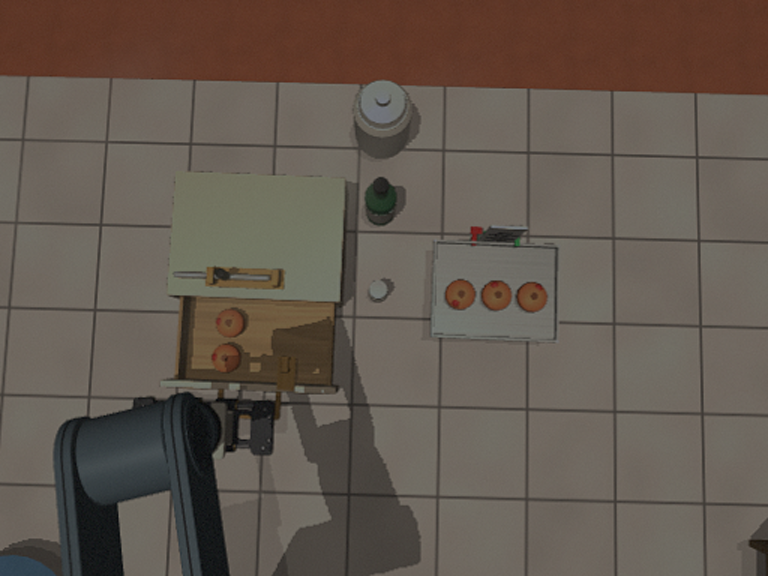

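Two peaches lie in the drawer ((229,322),(225,357)) and three in the tray. Next I hook behind the handle and push the drawer shut.

Request:
drive_tool([
  [[-0.103,-0.055,0],[0,0,0],-1],
  [[0,0,0],[0,0,0],-1],
  [[0,0,0.2],[0,0,0],-1],
  [[0,0,0.2],[0,0,0],-1],
  [[0,0,0.2],[0,0,0],-1],
  [[0,0,0.2],[0,0,0],-1],
  [[0,0,0.27],[0,0,0],-1],
  [[0,0,0],[0,0,0],-1],
])

```text
time_s: 39.5
tool_pos: [433.6, 218.3, 64.0]
tcp_rot: [-0.004, 0.001, 1.0, -0.001]
force: [0.5, -0.0, 0.7]
finger_gap: 0.004
grip_force: 0.0
```

Request:
drive_tool([
  [[-0.08,-0.001,0],[0,0,0],-1],
  [[-0.08,-0.001,0],[0,0,0],-1],
  [[-0.08,-0.001,0],[0,0,0],-1],
  [[-0.08,-0.001,0],[0,0,0],-1],
  [[-0.08,-0.001,0],[0,0,0],-1],
  [[-0.08,-0.001,0],[0,0,0],-1],
  [[-0.08,-0.001,0],[0,0,0],-1],
  [[-0.08,-0.001,0],[0,0,0],-1],
])

```text
time_s: 40.5
tool_pos: [532.5, 217.7, 66.6]
tcp_rot: [-0.0, 0.0, 1.0, -0.0]
force: [-1.7, 0.2, 2.6]
finger_gap: 0.007
grip_force: 0.9
```

Request:
drive_tool([
  [[-0.08,-0.001,0],[0,0,0],-1],
  [[-0.08,-0.001,0],[0,0,0],-1],
  [[-0.08,-0.001,0],[0,0,0],-1],
  [[-0.06,-0.001,0],[0,0,0],-1],
  [[-0.03,0,0],[0,0,0],-1],
  [[-0.03,0,0],[0,0,0],-1],
  [[0,0,0],[0,0,0],-1],
])

```text
time_s: 41.38
tool_pos: [586.3, 217.2, 66.7]
tcp_rot: [0.0, 0.0, 1.0, 0.0]
force: [-1.1, -0.2, -1.0]
finger_gap: 0.007
grip_force: 0.0
```

Request:
drive_tool([
  [[-0.02,0,0],[0,0,0],-1],
  [[-0.02,0,0],[0,0,0],-1],
  [[0,0,0],[0,0,0],-1],
  [[0,0,0],[0,0,0],-1],
])

```text
time_s: 41.88
tool_pos: [592.1, 217.2, 66.8]
tcp_rot: [0.0, 0.0, 1.0, 0.0]
force: [-0.2, 0.0, 0.1]
finger_gap: 0.006
grip_force: 0.0
```

Request:
drive_tool([
  [[-0.015,0,0],[0,0,0],-1],
  [[-0.015,0,0],[0,0,0],-1],
  [[0,0,0],[0,0,0],-1],
  [[0,0,0],[0,0,0],-1],
])

```text
time_s: 42.38
tool_pos: [592.4, 217.2, 66.7]
tcp_rot: [-0.004, 0.0, 1.0, -0.0]
force: [-12.6, 0.0, 8.6]
finger_gap: 0.005
grip_force: 6.1
```

Request:
drive_tool([
  [[0.067,0,0],[0,0,0],-1],
  [[0,0,0],[0,0,0],-1],
  [[0,0,-0.245],[0,0,0],-1],
  [[0,0,-0.245],[0,0,0],-1],
  [[0,0,-0.245],[0,0,0],-1],
  [[0,0,-0.245],[0,0,0],0],
  [[-0.22,0.14,0],[0,0,0],0],
  [[-0.22,0.14,0],[0,0,0],0],
])

```text
time_s: 43.38
tool_pos: [654.0, 259.5, 215.3]
tcp_rot: [0.002, 0.001, 1.0, 0.0]
force: [-0.2, 0.2, -0.5]
finger_gap: 0.281
grip_force: 0.0
```

Request:
drive_tool([
  [[0,0,0],[0,0,0],0],
  [[0,0,0],[0,0,0],0],
])

```text
time_s: 43.62
tool_pos: [651.9, 258.8, 213.1]
tcp_rot: [-0.0, 0.0, 1.0, -0.0]
force: [0.1, -0.4, 0.1]
finger_gap: 0.474
grip_force: 0.0
```

```bash
python3 - <<'E'
from h import *
np.set_printoptions(precision=1,suppress=True)
c=cam("wrist");save(c,"w3",1.2);C=cloud(c)
m=(C[...,2]>160)&(C[...,2]<180)&(c["frame"].max(-1)<70)&(abs(C[...,1]-250)<40)
print(m.sum(),np.median(C[m],0)); print(env.state()["tool_pos"])
E
```

```text
360 [647.3 258.9 171.7]
[651.7 258.7 213.5]
```

View pics/w3.png

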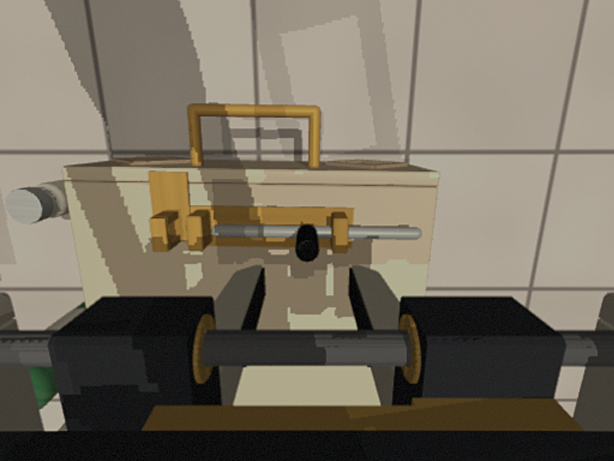

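The drawer is shut, the keeper (165,230) is in line with the bolt, and the knob (307,245) is between the fingers.

Request:
drive_tool([
  [[0,0,0.15],[0,0,0],0],
  [[0,0,0.15],[0,0,0],0],
  [[0,0,0.145],[0,0,0],0],
  [[0,0,0],[0,0,0],0],
  [[0,0,0],[0,0,0],-1],
  [[0,0,0],[0,0,0],-1],
  [[0,0,0],[0,0,0],-1],
  [[0,0,0],[0,0,0],-1],
], squeeze=25)

```text
time_s: 44.68
tool_pos: [652.5, 259.1, 147.7]
tcp_rot: [0.001, 0.0, 1.0, -0.0]
force: [0.4, -0.5, 1.5]
finger_gap: 0.165
grip_force: 25.0
```

Request:
drive_tool([
  [[0,0,0],[0,0,0],-1],
  [[0.001,-0.063,0],[0,0,0],-1],
  [[0.001,-0.063,0],[0,0,0],-1],
  [[0.001,-0.063,0],[0,0,0],-1],
  [[0.001,-0.063,0],[0,0,0],-1],
  [[0.001,-0.063,0],[0,0,0],-1],
  [[0.001,-0.063,0],[0,0,0],-1],
  [[0,0,0],[0,0,0],-1],
])

```text
time_s: 45.68
tool_pos: [651.7, 203.9, 147.6]
tcp_rot: [0.001, 0.001, 1.0, 0.002]
force: [0.6, 8.2, 3.4]
finger_gap: 0.172
grip_force: 25.0
```

Home stop reached, with an 8 N reaction and 55 mm of travel. Release and clear.

Request:
drive_tool([
  [[0,0,0],[0,0,0],0],
  [[0,0,0],[0,0,0],0],
  [[0,0,0],[0,0,0],0],
  [[0,0,-0.2],[0,0,0],0],
  [[0,0,-0.35],[0,0,0],0],
  [[0,0,-0.35],[0,0,0],0],
  [[0.3,0.2,0],[0,0,0],0],
  [[0.3,0.2,0],[0,0,0],0],
])

```text
time_s: 46.68
tool_pos: [560.9, 262.3, 282.3]
tcp_rot: [0.001, 0.001, 1.0, 0.0]
force: [-0.2, 0.2, -1.2]
finger_gap: 0.503
grip_force: 0.0
```

Request:
drive_tool([
  [[0.3,0.2,0],[0,0,0],0],
  [[0.3,0.2,0],[0,0,0],0],
  [[0.3,0.2,0],[0,0,0],0],
  [[0,0,0],[0,0,0],0],
  [[0,0,0],[0,0,0],0],
])

```text
time_s: 47.3
tool_pos: [426.7, 352.3, 282.0]
tcp_rot: [0.0, -0.0, 1.0, -0.0]
force: [-0.7, 0.5, 0.2]
finger_gap: 0.494
grip_force: 0.0
```

```bash
python3 - <<'E'
from h import *
c=cam("scene");save(c,"sc3",2.6,(120,130,400,300));s=env.state();print(s["tool_pos"],s["force"])
C=cloud(c);f=c["frame"];hsv=cv2.cvtColor(f,cv2.COLOR_RGB2HSV)
for n,lo,hi,b in(("ptr",(0,170,90),(8,255,255),(216,240,232,262)),("tab",(50,120,50),(75,255,255),(190,245,222,270))):
    m=cv2.inRange(hsv,lo,hi)>0;k=np.zeros_like(m);k[b[1]:b[3],b[0]:b[2]]=1;p=C[m&k];print(n,len(p),np.percentile(p[:,2],[5,25,50,75,95]).round(1) if len(p) else "")
E
```

```text
[427.20326619 351.95821522 281.83732536] [-0.66210897  0.15322469 -0.23133859]
ptr 50 [ 94.8  97.7  98.9  99.8 101.1]
tab 160 [ 96.9 103.1 107.8 109.6 111.4]
```

View pics/sc3.png

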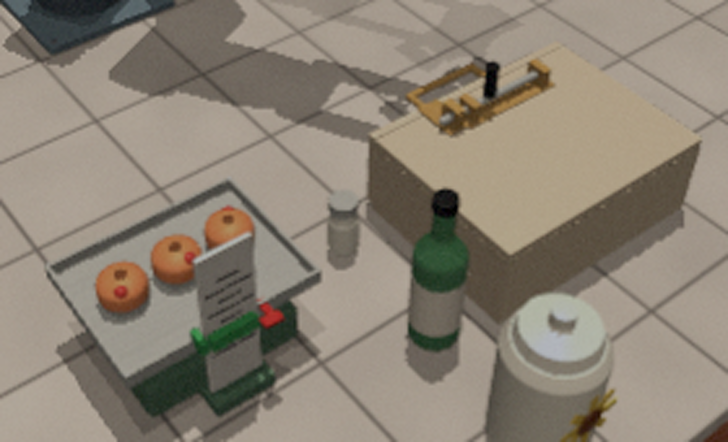

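Bolt home in its keeper, drawer shut, bottle and shaker untouched. The pointer is at about 99 mm, inside the band of about 94–112 mm.

```bash
python3 -c "
from cell import env
print(env.job_done())"
```

```text
the job is handed in; nothing more can be done
None
```

The job is handed in, but no verdict came back: three peaches are in the scale's tray with the pointer about 4 mm below the green band's middle by camera, two are in the drawer, the drawer is shut and the bolt is home.

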